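# Walk a die block round to the fence of a marking-out plate

### The arm

A 6-joint arm with a two-finger parallel gripper is mounted at the origin on the work surface. World frame = base frame: x ahead of the robot, y to its left, z up, the work surface at z = 0. Lengths are in mm, angles in degrees, forces in N, time in s.
With the tool pointing down it reaches from about 300 to 850 mm from the base axis. Payload 4.2 kg.
Tool frame: the origin (TCP) lies midway between the tips of the shut fingers; the grasp point (between the pads) lies env.hold_point_z behind it (env.hold_point_z is the distance from the TCP to the grasp point, in mm); z points along the fingers, y is the line along which they close (so a half turn about z gives the same grasp; the last joint's range is limited). The gripper opens to 91 mm and grips with 3 to 60 N. Pads are 32 mm wide; open, the fingers measure 118 mm over their backs; the gripper's body (76 mm by 178 mm) begins 60 mm behind the grasp point.
Start: joints at [-66.692, 18.312, 89.639, -0, 72.044, -1.146], TCP at [238.032, -523.435, 213.976] pointing down, gripper open.
Joint ranges: [-177.97, 177.97], [-48.28, 115.42], [12.27, 149.76], [-77.06, 257.06], [2.81, 150.46], [-146.56, 146.56]. Speed limits (degrees/s): [147.25, 147.25, 180, 180, 180, 180].

### API

Orientations are given as [roll, pitch, yaw] about the fixed x, y, z axes, in that order (R = Rz(yaw) Ry(pitch) Rx(roll)).
In Python, from workcell import env, viewer, spotter gives the robot as it stands.
- The arm moves only by the tool apply_moves, never from a script. Its arguments are lists of equal length, an entry for each row: "delta_pos": the shift along the world's x, y, z normalised to -1 to 1, where 1 is 120 mm, a list of three; "rot": the turn, a rotation vector about the world's x, y, z normalised to -1 to 1, where 1 is 1.5 rad, a list of three; "hand": the opening, from 0 (shut) to 1 (fully open). A call has 1 to 10 rows; each row is the pose to reach, as a shift and turn from the pose commanded when the call began; what a row does not reach only later rows make up. A row lasts 1/12 s, in which the tool goes at most 41.7 mm and 7.16 degrees, less where a joint would pass 70% of its speed; a pose out of reach is approached as far as the arm can. A call with a number of a shift or a turn outside -1 to 1 is refused whole. A call with a gripper value outside its range is refused whole. The fingers move at their own pace and stop on an object; "newtons" is the grip in N (left out, the last holds). Time passes only in rows, so rows that repeat a pose let the fingers close. It gives the time, the measured TCP pose, the force, the opening and the grip force at its end, in the units of the state.
- env.state(): the state, without advancing time (a new reading comes with each control period).
- viewer.grab_frame(name): name is "side" or "top" or "wrist"; returns a dict with "pixels" (384x512x3 uint8, red, green, blue), "camera_matrix" (3x3 intrinsics, pixels), "R" (3x3) and "t" (3): a world point X has camera coordinates R X + t; the wrist camera has in their place "mount" (4x4, takes a point from camera to tool coordinates, whose origin is the TCP and whose axes are the flange's). Camera axes: x right, y down, z forward; pixel columns grow to the right and rows downward; lengths in mm; the calibration is good to about 2 mm. A picture is of the moment at which its call begins: read the wrist's pose just before it. There is no depth.
- env.job_done(): hands the job in; it is judged then, once.
Trained networks look in a picture, given as the dict that the camera call returned (one of the last four; its "shot" number tells which), for a name from the list of things; names that differ only in an ending like _2 or _b are one class to them, and where a whole thing is asked for, a point or a joint stands for the part that bears it (a point fixed in the world has none). Each returns a list of dicts, best first, with "score" (0 to 1); they miss things now and then, are a little off and sometimes report something else, mostly with a low value. They report only what shows in the picture. A call takes as long as a camera call.
- spotter.trace(picture, query): "mask" (384x512 bool, what is visible of it) and "box" ([centre column, centre row, width, height] in pixels, round what is visible of it).
- spotter.landmark_of(picture, query): "position" ([column, row] in pixels: a listed point, or the origin of a listed thing).
The state is a dict: "time_s": time; "qpos": joint angles; "qvel": joint speeds; "effort": joint torques, N m; "ee_pos": TCP position; "ee_rot": TCP orientation; "force": force on the tool from outside, world axes, zero at the start; "torque": the same for the moment, N m; "gripper_width": finger opening in mm; "gripper_force": force on a finger pad.
Only numpy, scipy, OpenCV 4.12 (cv2) and the standard library are available. Lean on these libraries where they do the work, as an engineer would, in place of code of your own. Each camera call takes 0.05 s, during which the arm holds its last target. There are 200 camera calls.

### The job

Walk the heavy die block round on the plate, nudging it at its corners with the fingertips, until its notched face sits flush and square against the long face of the fence, centred on the fence to within a finger's width (15 mm). Turn it to face the fence before it touches, so that no corner is rammed into the fence. Do not grip, lift or tip the block, and leave the brass bush, dial gauge, brush and collet where they stand.

Things in the scene. Friction and masses are not known exactly. Their poses are not given: they have to be found in the camera images.
- block: loose hollow-cast iron block, 1.5 kg, 90 (x) by 120 (y) by 32 mm high; origin: centre of its underside, z up. Its +x face (120 mm long) has a full-height notch 18 mm wide, 14 mm deep at mid-length: the notched face. Bore and holes on top are surface marks. Starts with its +x turned 0.5 to 1.2 rad anticlockwise from the fence's +x. Slides with dry friction (6 to 13 N) and stays where left.
- block_face (a point): middle of the notched face at the level of the underside, 45 mm from the block's origin along its +x; axes as the block's
- fence: fixed steel straight bar, 25 (x) by 220 (y) by 35 mm high, lying on the plate, with a bolt head near each end; two low feet (12 mm high) reach 43 mm behind it (+x) from its origin. Its origin is the centre of its underside. Its working face is its long -x face, which looks back towards the robot; +x points away from the robot and into the fence, +y runs along it.
- fence_face (a point): middle of the fence's working face at plate level, 12.5 mm from the fence's origin along its -x; axes as the fence's. When the job is done, block_face lies on this point, and the block's +x points the same way as the fence's +x.
- plate: fixed dark granite marking-out plate, 500 (x) by 720 (y) by 15 mm thick, lying on the bench, centred 640 mm ahead of the robot; its top, on which block, fence and the bystanders stand, is 15 mm above the bench. Origin: centre of its underside.
- bush: bystander: brass flanged bush standing on the plate, 38 mm wide, 45 mm high; origin at the centre of its underside
- gauge: bystander: dial gauge on a stand behind the fence, 55 by 50 mm, 155 mm high; origin at the centre of its underside
- brush: bystander: wooden brush lying on the plate to the right of the work, 200 mm long along its x, 42 mm wide, 20 mm high; origin at mid-length on its underside
- collet: bystander: steel collet standing behind the fence, 36 mm wide, 56 mm high; origin at the centre of its underside

How it is judged:
By the outcome, as a careful person would: the job done as asked, in the order asked, and still so for the second after the job is handed in, with the robot touching nothing.
It also fails if it takes over 64 s, if anything falls off the work surface, if the arm or the gripper's body presses on something with over 40 N, if the wrist force passes 120 N, or if a joint passes its speed limit or range.

## Working session

There is one attempt and no reset: what is moved stays moved. The work goes in short steps, Python scripts to look and compute and a tool call to move; the robot and the scene stay as the last step left them, time stands still between calls to the robot, and variables do not carry over. Pictures are saved under pics/ and viewed, at most 12 in all, crops included, and the job is handed in when it is done.

Besides the shell and the picture viewer there is one more tool, called after "Call:" as name(argument=value, ...) on one line, values as JSON. apply_moves: Moves the arm, as the interface text tells. Its arguments: {"type":"object","properties":{"delta_pos":{"type":"array"},"rot":{"type":"array"},"hand":{"type":"array"},"newtons":{"type":"number"}},"required":["delta_pos","rot","hand"]}

```bash
mkdir -p pics; ls
cat > h.py <<'E'
import numpy as np, cv2
from workcell import env, viewer, spotter
def ray(p,uv,z):
    K,R,t=map(np.array,(p["camera_matrix"],p["R"],p["t"]))
    d=R.T@np.linalg.inv(K)@np.array([uv[0],uv[1],1.]); c=-R.T@t
    return c+d*(z-c[2])/d[2]
def save(p,n): cv2.imwrite("pics/"+n+".png",cv2.cvtColor(p["pixels"],cv2.COLOR_RGB2BGR))
E
python3 - <<'E'
from h import *
for c in("top","side"):
    p=viewer.grab_frame(c);save(p,c+"0")
    print(c,-np.array(p["R"]).T@np.array(p["t"]))
    for q in("block","block_face","fence","fence_face","bush","gauge","brush","collet"):
        for r in spotter.landmark_of(p,q)[:1]: print(q,r["score"],np.round(r["position"],1),np.round(ray(p,r["position"],15),1))
    if c=="top":
      for q,z in(("block",47),("fence",50)):
        r=spotter.trace(p,q)[0]; m=r["mask"].astype(np.uint8)
        pts=np.argwhere(m)[:,::-1]
        b=cv2.minAreaRect(pts.astype(np.float32)); print(q,r["score"],[np.round(ray(p,x,z)[:2]).tolist() for x in cv2.boxPoints(b)])
print(env.state())
E
```

```text
pics
top [ 480.03608234    9.58936337 1017.69499364]
block 0.92 [228.6 255.7] [516.   50.2  15. ]
block_face 0.71 [211.3 242.2] [543.   87.4  15. ]
fence 0.63 [222.8 182.9] [669.9  68.3  15. ]
fence_face 0.71 [224.5 188.4] [658.1  64.2  15. ]
bush 0.7 [103.4 196. ] [634. 319.  15.]
gauge 0.81 [195.5 131.7] [781.2 131.9  15. ]
brush 0.91 [399.  212.6] [ 616.9 -309.1   15. ]
collet 0.6 [303.5 139.3] [ 771.8 -103.4   15. ]
block 0.77 [[495.0, 129.0], [582.0, 48.0], [520.0, -18.0], [435.0, 63.0]]
fence 0.95 [[655.0, 176.0], [713.0, 173.0], [694.0, -49.0], [636.0, -44.0]]
side [ 525.23213388 -591.79538221  785.83083112]
block 0.71 [195.9 200.9] [508.3  58.9  15. ]
block_face 0.76 [206.9 192. ] [539.6  82.7  15. ]
fence 0.9 [259.2 191.2] [672.9  57.   15. ]
fence_face 0.92 [251.5 187.4] [656.   74.1  15. ]
bush 0.61 [252.  217.4] [637.3 -22.3  15. ]
gauge 0.73 [292.  164.9] [781.6 131.5  15. ]
brush 0.87 [271.6 329.9] [ 618.7 -305.    15. ]
collet 0.79 [313.8 235.7] [ 769.3 -105.8   15. ]
{'time_s': 1.0, 'qpos': array([-6.66908685e+01,  1.83112271e+01,  8.96395931e+01,  1.76003519e-03,
        7.20432331e+01, -1.14629162e+00]), 'qvel': array([ 0.03164147, -0.06281302, -0.00599561,  0.05251409, -0.02129874,
       -0.05858048]), 'effort': array([ 1.15546805e-03, -4.12353659e+01, -2.32233310e+01,  7.29251769e-02,
        3.74572829e-02, -1.00820387e-05]), 'ee_pos': array([ 238.05369243, -523.42427847,  213.97865164]), 'ee_rot': array([ 1.79994021e+02, -1.55505868e-03,  2.44548807e+01]), 'force': array([ 0.05548313, -0.49410358, -0.10604671]), 'torque': array([ 0.013889  , -0.0234361 ,  0.02814435]), 'gripper_force': 0.0, 'gripper_width': 91.28472973463833}
```

View pics/top0.png

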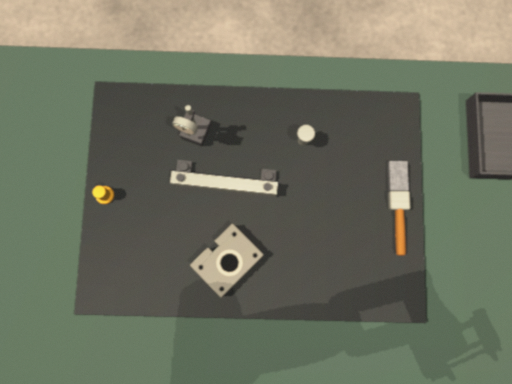

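View pics/side0.png

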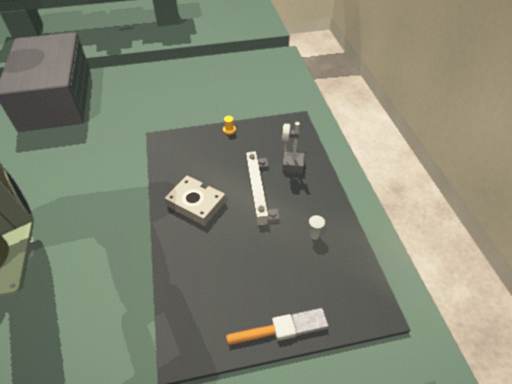

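The top view shows the block at about (228,260) with its notch at (213,245), facing up and to the left. The fence runs from (171,178) to (277,188), which puts its yaw near -5°. The bush (103,195), brush (399,210), gauge and collet are all clear of the push path. Next I'll fit precise poses from the silhouettes.

```bash
cat >> h.py <<'E'
from scipy.optimize import minimize
def sil(p,x,dx,dy,h,sc=4):
    K,R,t=map(np.array,(p["camera_matrix"],p["R"],p["t"])); c,s=np.cos(x[2]),np.sin(x[2])
    P=[[x[0]+c*a-s*b,x[1]+s*a+c*b,z] for a in(-dx/2,dx/2) for b in(-dy/2,dy/2) for z in(15,15+h)]
    q=(np.array(P)@R.T+t)@K.T; q=(q[:,:2]/q[:,2:]+.5)*sc
    m=np.zeros((384*sc,512*sc),np.float32)
    cv2.fillConvexPoly(m,cv2.convexHull(np.round(q*16).astype(np.int32)),1,shift=4)
    return cv2.resize(m,(512,384),interpolation=cv2.INTER_AREA)
def fit(ps,name,x0,dx,dy,h):
    ms=[(p,spotter.trace(p,name)[0]["mask"].astype(np.float32)) for p in ps]
    f=lambda x:sum(np.abs(sil(p,x,dx,dy,h)-m).sum() for p,m in ms)
    x0=np.array(x0,float); S=np.vstack([x0,x0+[8,0,0],x0+[0,8,0],x0+[0,0,.12]])
    r=minimize(f,x0,method="Nelder-Mead",options=dict(initial_simplex=S,xatol=.02,fatol=.2))
    return r.x,r.fun
def rel(b,f):
    R=np.array([[np.cos(f[2]),np.sin(f[2])],[-np.sin(f[2]),np.cos(f[2])]])
    bf=b[:2]+45*np.array([np.cos(b[2]),np.sin(b[2])]); ff=f[:2]-12.5*np.array([np.cos(f[2]),np.sin(f[2])])
    return R@(bf-ff),np.degrees(b[2]-f[2])
E
python3 - <<'E'
from h import *
T=viewer.grab_frame("top");S=viewer.grab_frame("side")
for ps in([T],[S],[T,S]):
    b=fit(ps,"block",[512,54,.82],90,120,32); f=fit(ps,"fence",[671,63,-.087],25,220,35)
    print(b,f,rel(b[0],f[0]))
print(env.hold_point_z)
E
```

```text
(array([508.39556352,  54.27418427,   0.81522962]), np.float64(214.0)) (array([ 6.65985937e+02,  6.56743864e+01, -7.76544313e-02]), np.float64(400.9375)) (array([-115.50850055,   11.45862788]), np.float64(51.15848795274654))
(array([ 7.44344677e+02,  1.43703254e+03, -8.16923403e-01]), np.float64(982.0)) (array([ 6.64577838e+02,  6.50542090e+01, -7.44153370e-02]), np.float64(293.375)) (array([  23.19893163, 1343.68551473]), np.float64(-42.54257841162888))
(array([507.89831293,  54.71730089,   0.80819527]), np.float64(3025.9375)) (array([ 6.65656999e+02,  6.53942275e+01, -7.77870457e-02]), np.float64(710.75)) (array([-115.48814841,   11.95030061]), np.float64(50.76304742680007))
18.8
```

```bash
cat >> h.py <<'E'
def bright(p,name,x0,d,th=90):
    k=cv2.dilate((sil(p,x0,d[0]+20,d[1]+20,d[2])>0).astype(np.uint8),np.ones((3,3)))
    g=p["pixels"].min(2).astype(np.float32)
    m=((g>th)&(k>0)).astype(np.uint8); m=cv2.morphologyEx(m,cv2.MORPH_CLOSE,np.ones((9,9)))
    return m.astype(np.float32)
def fit2(ps,name,x0,dx,dy,h,th=90):
    ms=[(p,bright(p,name,x0,(dx,dy,h),th)) for p in ps]
    f=lambda x:sum(np.abs(sil(p,x,dx,dy,h)-m).sum() for p,m in ms)
    x0=np.array(x0,float); S=np.vstack([x0,x0+[8,0,0],x0+[0,8,0],x0+[0,0,.12]])
    r=minimize(f,x0,method="Nelder-Mead",options=dict(initial_simplex=S,xatol=.02,fatol=.2))
    return r.x,r.fun,[m.sum() for _,m in ms]
E
python3 - <<'E'
from h import *
T=viewer.grab_frame("top");S=viewer.grab_frame("side")
for th in(60,90):
  for ps in([T],[S],[T,S]):
    print(th,fit2(ps,"fence",[669,64,-.085],25,220,35,th), fit2(ps,"block",[510,54,.815],90,120,32,th))
out=[]
for p,c in((T,"t"),(S,"s")):
    im=p["pixels"].copy()
    for x,d in(([510,54,.815],(90,120,32)),([669,64,-.085],(25,220,35))):
        e=bright(p,"",x,d); im[e>0]=im[e>0]//2+[0,100,0]
    out.append(cv2.resize(im[120:310,130:330].astype(np.uint8),None,fx=2,fy=2,interpolation=0))
cv2.imwrite("pics/m.png",np.hstack(out)[:,:,::-1])
E
```

```text
60 (array([6.73119036e+02, 6.84022262e+01, 3.65455441e-03]), np.float64(1600.5625), [np.float32(3216.0)]) (array([506.14520603,  61.93225379,   0.74100775]), np.float64(1520.8125), [np.float32(3914.0)])
60 (array([6.68219201e+02, 5.20017872e+01, 4.17370136e-02]), np.float64(883.5), [np.float32(1831.0)]) (array([514.85704984,  41.77577974,   0.90126393]), np.float64(1001.375), [np.float32(2877.0)])
60 (array([6.69307977e+02, 6.18538194e+01, 4.10773394e-02]), np.float64(2498.5), [np.float32(3216.0), np.float32(1831.0)]) (array([511.7596525 ,  52.55891495,   0.86832598]), np.float64(2561.9375), [np.float32(3914.0), np.float32(2877.0)])
90 (array([ 6.68599748e+02,  6.53950675e+01, -8.13992763e-02]), np.float64(256.0), [np.float32(1667.0)]) (array([508.05257085,  54.04022615,   0.811947  ]), np.float64(300.4375), [np.float32(2521.0)])
90 (array([6.68824600e+02, 6.09285773e+01, 4.48313115e-02]), np.float64(837.1875), [np.float32(1779.0)]) (array([507.81775685,  73.35086957,   0.85058366]), np.float64(358.25), [np.float32(2103.0)])
90 (array([ 6.68490098e+02,  6.47269608e+01, -7.48748807e-02]), np.float64(1193.9375), [np.float32(1667.0), np.float32(1779.0)]) (array([507.4575226 ,  54.60993503,   0.8128769 ]), np.float64(1100.125), [np.float32(2521.0), np.float32(2103.0)])
```

View pics/m.png

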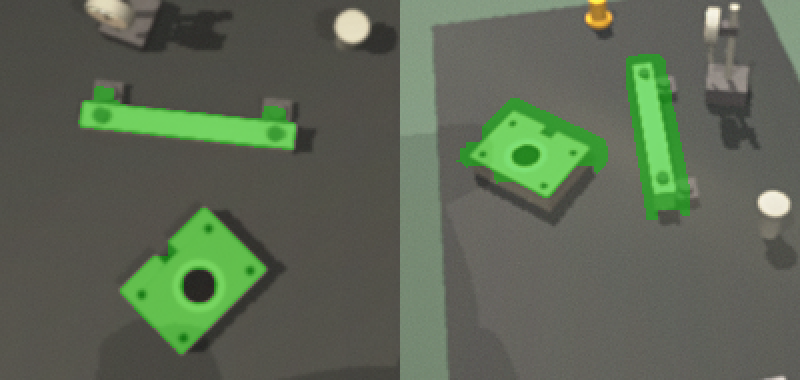

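Call:
apply_moves(delta_pos=[[0.3,0.8,0],[0.6,1,0],[0.7,1,0],[0.8,1,0],[0.9,1,0],[1,1,0]], rot=[[0,0,0],[0,0,0.06],[0,0,0.12],[0,0,0.18],[0,0,0.26],[0,0,0.26]], hand=[1,1,1,1,1,1])

```text
time_s: 2.1
ee_pos: [359.3, -402.3, 214.3]
ee_rot: [180.0, 0.0, 47.0]
force: [0.9, 0.1, 0.2]
gripper_width: 91.2
gripper_force: 0.0
```

The mask overlay puts the block's top-view outline at (508,54) with yaw 46.5°, and the fence near (668,65) with yaw about -4.7°. The side view's overlay includes shadow, so I'll trust the top view. I'm now moving behind the block's back face.

Call:
apply_moves(delta_pos=[[0.1,0.33,0],[0.2,0.66,0],[0.25,1,0],[0.25,1,0]], rot=[[0,0,0],[0,0,0],[0,0,0],[0,0,0]], hand=[1,1,1,1])

```text
time_s: 2.43
ee_pos: [388.2, -278.1, 213.9]
ee_rot: [-179.8, -0.1, 46.8]
force: [-0.2, -0.2, 0.0]
gripper_width: 91.5
gripper_force: 0.0
```

Call:
apply_moves(delta_pos=[[0.1,0.33,0],[0.2,0.66,0],[0.25,1,0],[0.25,1,0]], rot=[[0,0,0],[0,0,0],[0,0,0],[0,0,0]], hand=[1,1,1,1])

```text
time_s: 2.77
ee_pos: [418.6, -158.6, 214.0]
ee_rot: [-179.9, -0.1, 46.9]
force: [-0.4, 0.2, -0.2]
gripper_width: 91.2
gripper_force: 0.0
```

Call:
apply_moves(delta_pos=[[0.05,0.3,-0.2],[0.1,0.6,-0.4],[0.15,0.9,-0.6],[0.2,1,-0.8],[0.2,1,-0.8]], rot=[[0,0,0],[0,0,0],[0,0,0],[0,0,0],[0,0,0]], hand=[1,1,1,1,1])

```text
time_s: 3.18
ee_pos: [440.0, -41.5, 114.1]
ee_rot: [-179.6, 0.3, 46.8]
force: [-0.1, 0.2, -0.4]
gripper_width: 91.1
gripper_force: 0.0
```

```bash
cat >> h.py <<'E'
def topfit(p,x0,d,th=100,feet=False):
    # top face only, subpixel-ish: fit flat rectangle at top height to bright mask
    m=bright(p,"",x0,d,th)
    K,R,t=map(np.array,(p["camera_matrix"],p["R"],p["t"])); z=15+d[2]
    def s(x):
        c,q=np.cos(x[2]),np.sin(x[2])
        P=np.array([[x[0]+c*a-q*b,x[1]+q*a+c*b,z] for a,b in((-d[0]/2,-d[1]/2),(d[0]/2,-d[1]/2),(d[0]/2,d[1]/2),(-d[0]/2,d[1]/2))])
        u=(P@R.T+t)@K.T; u=(u[:,:2]/u[:,2:]+.5)*4
        o=np.zeros((1536,2048),np.float32); cv2.fillConvexPoly(o,np.round(u*16).astype(np.int32),1,shift=4)
        return cv2.resize(o,(512,384),interpolation=cv2.INTER_AREA)
    f=lambda x:np.abs(s(x)-m).sum(); x0=np.array(x0,float)
    r=minimize(f,x0,method="Nelder-Mead",options=dict(initial_simplex=np.vstack([x0,x0+[8,0,0],x0+[0,8,0],x0+[0,0,.12]]),xatol=.02,fatol=.2))
    return r.x,r.fun,m.sum()
E
python3 - <<'E'
from h import *
T=viewer.grab_frame("top"); save(T,"top1")
for th in(90,110,130):
    b=topfit(T,[508,54,.81],(90,120,32),th); f=topfit(T,[668,64,-.08],(25,220,35),th)
    print(th,b,f,rel(b[0],f[0]))
print(env.state()["ee_pos"])
E
```

```text
90 (array([507.11830466,  54.11106167,   0.80690944]), np.float64(400.1875), np.float32(2588.0)) (array([ 6.65191987e+02,  6.53423019e+01, -7.67293758e-02]), np.float64(334.125), np.float32(1638.0)) (array([-115.7022625 ,   11.47215877]), np.float64(50.628774556338264))
110 (array([506.97860033,  53.18066864,   0.80166919]), np.float64(409.9375), np.float32(2360.0)) (array([ 6.64953390e+02,  6.50248237e+01, -8.01139146e-02]), np.float64(89.1875), np.float32(1384.0)) (array([-115.41032207,   10.28570821]), np.float64(50.522450520288814))
130 (array([508.40350756,  53.89914912,   0.81221484]), np.float64(651.0), np.float32(2051.0)) (array([ 6.64923358e+02,  6.48884865e+01, -7.78429109e-02]), np.float64(62.1875), np.float32(1328.0)) (array([-114.36977281,   11.84214553]), np.float64(50.99655278042975))
[440.93582825 -43.04547314 116.05488372]
```

Call:
apply_moves(delta_pos=[[0.1,0.3,0],[0.117,0.36,-0.25],[0.117,0.36,-0.5],[0.117,0.36,-0.7],[0.117,0.36,-0.767],[0.117,0.36,-0.767]], rot=[[0,0,0],[0,0,0],[0,0,0],[0,0,0],[0,0,0],[0,0,0]], hand=[1,1,1,1,1,1])

```text
time_s: 3.73
ee_pos: [455.8, -1.6, 25.3]
ee_rot: [-179.9, 0.1, 46.7]
force: [0.3, -0.2, 0.4]
gripper_width: 91.1
gripper_force: 0.0
```

Call:
apply_moves(delta_pos=[[0.01,0.0105,0],[0.02,0.021,0],[0.03,0.0315,0],[0.04,0.042,0],[0.05,0.0525,0],[0.06,0.063,0],[0.07,0.0735,0],[0.075,0.079,0],[0.08,0.084,0],[0.08,0.084,0]], rot=[[0,0,0],[0,0,0],[0,0,0],[0,0,0],[0,0,0],[0,0,0],[0,0,0],[0,0,0],[0,0,0],[0,0,0]], hand=[1,1,1,1,1,1,1,1,1,1])

```text
time_s: 4.57
ee_pos: [464.4, 8.2, 26.4]
ee_rot: [180.0, 0.2, 46.9]
force: [-4.3, -9.3, 7.3]
gripper_width: 91.2
gripper_force: 4.8
```

```bash
cat > v.py <<'E'
import sys
from h import *
T=viewer.grab_frame("top"); save(T,sys.argv[1])
st=env.state(); print(st["time_s"],st["ee_pos"].round(1),st["ee_rot"].round(1),st["force"].round(1))
im=cv2.resize(T["pixels"][150:320,150:300],None,fx=4,fy=4,interpolation=cv2.INTER_CUBIC)[:600]
cv2.imwrite("pics/%s_c.png"%sys.argv[1],im[:,:,::-1])
E
python3 v.py c1
```

```text
4.6167 [464.4   8.2  26.4] [180.    0.2  46.8] [-3.7 -9.5  6.7]
```

View pics/c1_c.png

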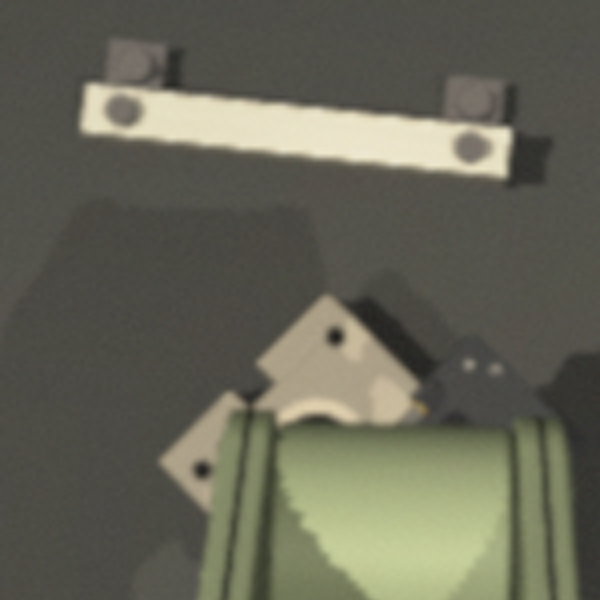

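The crop shows the back right corner of the block at about (420,400) with the right finger right at that corner, so contact is made. I'll back off slightly, draw the fingers in a little, and compute the arc.

Run:
```python
from h import *
c0=np.array([465.6,10.1]); b=np.array([508,54]);y=np.radians(46.5);d=63.6
R=lambda a:np.array([[np.cos(a),-np.sin(a)],[np.sin(a),np.cos(a)]])
cor=b+R(y)@[0,-d]
for a in range(0,52,3):
    p=cor+R(y-np.radians(a))@[-61.5,d]
    print(a,((p-c0)/120).round(3),round(-np.radians(a)/1.5,4),p.round(1))
```

```text
0 [ 0.001 -0.006] -0.0 [465.7   9.4]
3 [0.001 0.033] -0.0349 [465.7  14. ]
6 [0.004 0.071] -0.0698 [466.1  18.6]
9 [0.009 0.109] -0.1047 [466.6  23.2]
12 [0.015 0.148] -0.1396 [467.4  27.8]
15 [0.024 0.185] -0.1745 [468.5  32.3]
18 [0.034 0.222] -0.2094 [469.7  36.8]
21 [0.047 0.259] -0.2443 [471.2  41.1]
24 [0.061 0.295] -0.2793 [473.   45.4]
27 [0.078 0.33 ] -0.3142 [474.9  49.6]
30 [0.096 0.364] -0.3491 [477.1  53.7]
33 [0.116 0.397] -0.384 [479.5  57.7]
36 [0.137 0.429] -0.4189 [482.1  61.5]
39 [0.16 0.46] -0.4538 [484.9  65.2]
42 [0.185 0.489] -0.4887 [487.8  68.8]
45 [0.212 0.517] -0.5236 [491.   72.2]
48 [0.239 0.544] -0.5585 [494.3  75.4]
51 [0.268 0.57 ] -0.5934 [497.8  78.4]
```

Call:
apply_moves(delta_pos=[[-0.02,-0.021,0],[-0.03,-0.032,0],[-0.03,-0.032,0],[-0.03,-0.032,0],[-0.03,-0.032,0]], rot=[[0,0,0],[0,0,0],[0,0,0],[0,0,0],[0,0,0]], hand=[1,0.8,0.8,0.8,0.8])

```text
time_s: 5.03
ee_pos: [462.2, 6.2, 25.9]
ee_rot: [180.0, -0.0, 46.8]
force: [0.4, 0.9, -0.1]
gripper_width: 73.0
gripper_force: 0.0
```

Call:
apply_moves(delta_pos=[[0.031,0.026,0],[0.031,0.045,0],[0.031,0.065,0],[0.032,0.084,0],[0.034,0.103,0],[0.036,0.122,0],[0.039,0.141,0],[0.042,0.161,0],[0.045,0.18,0],[0.049,0.198,0]], rot=[[0,0,0],[0,0,-0.017],[0,0,-0.035],[0,0,-0.052],[0,0,-0.07],[0,0,-0.087],[0,0,-0.105],[0,0,-0.122],[0,0,-0.14],[0,0,-0.157]], hand=[0.8,0.8,0.8,0.8,0.8,0.8,0.8,0.8,0.8,0.8])

```text
time_s: 5.87
ee_pos: [463.2, 28.5, 25.6]
ee_rot: [-179.8, 0.6, 33.4]
force: [-9.9, -7.4, 8.6]
gripper_width: 72.8
gripper_force: 6.1
```

```bash
python3 v.py c2
```

```text
5.9167 [463.3  28.8  25.6] [-179.8    0.6   33.3] [-8.9 -7.3  8. ]
```

View pics/c2_c.png

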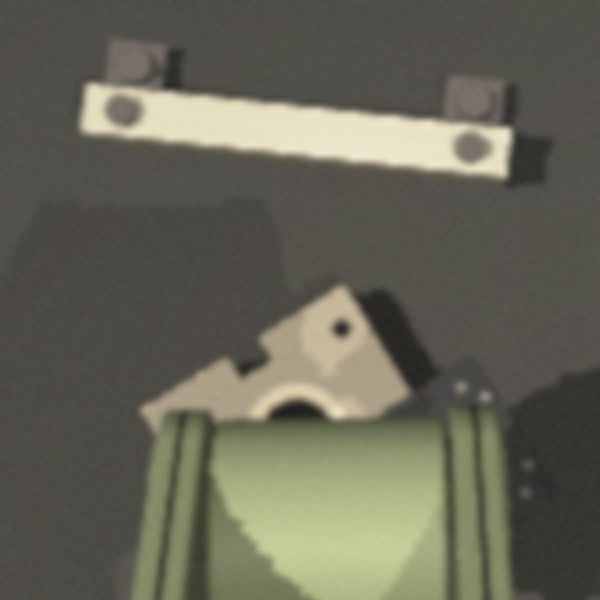

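The notched face now runs from (140,408) to (343,285) in the crop, so the block is turning with the fingers. I'll re-plan from these corners.

```bash
cat > plan.py <<'E'
from h import *
import pickle
T=None
def pose(p,L,Rr):
    # crop px of notched-face corners (+y end, -y end)
    a,b=[ray(p,(150+u[0]/4-.5,150+u[1]/4-.5),47)[:2] for u in(L,Rr)]
    d=a-b; y=np.arctan2(-d[0],d[1]); m=(a+b)/2
    return np.array([*(m-45*np.array([np.cos(y),np.sin(y)])),y]),np.hypot(*d)
def R(a): return np.array([[np.cos(a),-np.sin(a)],[np.sin(a),np.cos(a)]])
F=np.array([665,65,-.079])
def plan(bp,cmd,step=1.5):
    r,th=rel(bp,F); print("block",bp.round(3),"face rel",r.round(1),round(th,1))
    cy=r[1]-45*np.sin(np.radians(th)); d=-cy/(1-np.cos(np.radians(th))); print("d",round(d,1))
    cor=bp[:2]+R(bp[2])@[0,-d]; tp=np.array(cmd)-cor
    for a in np.arange(0,th+step,step):
        a=min(a,th); p=cor+R(-np.radians(a))@tp; print(round(a,1),((p-cmd)/120).round(3),round(-np.radians(a)/1.5,3))
E
python3 - <<'E'
from plan import *
T=viewer.grab_frame("top")
bp,l=pose(T,(140,408),(343,285)); print(l)
st=env.state(); print("tool in block",R(-bp[2])@(st["ee_pos"][:2]-bp[:2]))
plan(bp,[467.9,30.1])
E
```

```text
119.30103401515747
tool in block [-62.77154092  -0.39520568]
block [515.732  63.416   0.577] face rel [-100.5   14.1] 37.6
d 64.3
0.0 [0. 0.] -0.0
1.5 [0.005 0.018] -0.017
3.0 [0.01  0.036] -0.035
4.5 [0.016 0.054] -0.052
6.0 [0.022 0.071] -0.07
7.5 [0.028 0.089] -0.087
9.0 [0.035 0.106] -0.105
10.5 [0.043 0.123] -0.122
12.0 [0.051 0.14 ] -0.14
13.5 [0.059 0.157] -0.157
15.0 [0.068 0.173] -0.175
16.5 [0.077 0.189] -0.192
18.0 [0.087 0.205] -0.209
19.5 [0.097 0.221] -0.227
21.0 [0.107 0.236] -0.244
22.5 [0.118 0.251] -0.262
24.0 [0.129 0.266] -0.279
25.5 [0.141 0.281] -0.297
27.0 [0.153 0.295] -0.314
28.5 [0.166 0.309] -0.332
30.0 [0.178 0.323] -0.349
31.5 [0.191 0.336] -0.367
33.0 [0.205 0.349] -0.384
34.5 [0.219 0.361] -0.401
36.0 [0.233 0.373] -0.419
37.5 [0.247 0.385] -0.436
37.6 [0.248 0.386] -0.438
```

Tracking matches the model. I'll continue along the same arc.

Call:
apply_moves(delta_pos=[[0.005,0.018,0],[0.01,0.036,0],[0.016,0.054,0],[0.022,0.071,0],[0.028,0.089,0],[0.035,0.106,0],[0.043,0.123,0],[0.051,0.14,0],[0.059,0.157,0],[0.068,0.173,0]], rot=[[0,0,-0.017],[0,0,-0.035],[0,0,-0.052],[0,0,-0.07],[0,0,-0.087],[0,0,-0.105],[0,0,-0.122],[0,0,-0.14],[0,0,-0.157],[0,0,-0.175]], hand=[0.8,0.8,0.8,0.8,0.8,0.8,0.8,0.8,0.8,0.8])

```text
time_s: 6.8
ee_pos: [469.2, 49.7, 25.3]
ee_rot: [-179.9, 0.9, 18.3]
force: [-12.5, -4.7, 12.1]
gripper_width: 73.0
gripper_force: 7.1
```

```bash
python3 v.py c3
```

```text
6.85 [469.7  50.1  25.2] [-179.9    0.8   18.2] [-12.3  -3.1   8.7]
```

View pics/c3_c.png

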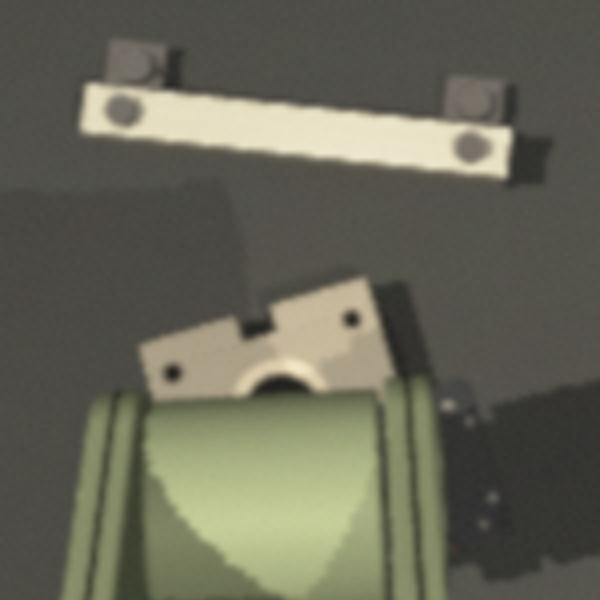

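The face corners are now at (138,347) and (366,276) in the crop, and the fence face is still well clear.

Run:
```python
from plan import *
T=viewer.grab_frame("top")
bp,l=pose(T,(138,347),(366,276)); print(l)
st=env.state(); print("tool in block",R(-bp[2])@(st["ee_pos"][:2]-bp[:2]))
plan(bp,[476.1,50.9],2)
```

```text
120.77236771177353
tool in block [-61.88789751   1.59017765]
block [5.28695e+02 6.87970e+01 3.33000e-01] face rel [-82.4  11. ] 23.6
d 83.5
0.0 [0. 0.] -0.0
2.0 [0.018 0.023] -0.023
4.0 [0.037 0.045] -0.047
6.0 [0.057 0.067] -0.07
8.0 [0.077 0.088] -0.093
10.0 [0.098 0.108] -0.116
12.0 [0.12  0.127] -0.14
14.0 [0.143 0.146] -0.163
16.0 [0.166 0.164] -0.186
18.0 [0.19  0.181] -0.209
20.0 [0.214 0.197] -0.233
22.0 [0.239 0.212] -0.256
23.6 [0.259 0.224] -0.274
```

Call:
apply_moves(delta_pos=[[0.018,0.023,0],[0.037,0.045,0],[0.057,0.067,0],[0.077,0.088,0],[0.098,0.108,0],[0.12,0.127,0],[0.143,0.146,0],[0.166,0.164,0],[0.19,0.181,0],[0.214,0.197,0]], rot=[[0,0,-0.023],[0,0,-0.047],[0,0,-0.07],[0,0,-0.093],[0,0,-0.116],[0,0,-0.14],[0,0,-0.163],[0,0,-0.186],[0,0,-0.209],[0,0,-0.233]], hand=[0.8,0.8,0.8,0.8,0.8,0.8,0.8,0.8,0.8,0.8])

```text
time_s: 7.73
ee_pos: [494.6, 74.4, 25.0]
ee_rot: [179.9, 0.9, -1.8]
force: [-12.4, 1.3, 8.0]
gripper_width: 72.8
gripper_force: 6.3
```

```bash
python3 v.py c4
```

```text
7.7833 [496.2  74.7  24.9] [179.9   0.7  -1.9] [-8.1  0.6  1.6]
```

View pics/c4_c.png

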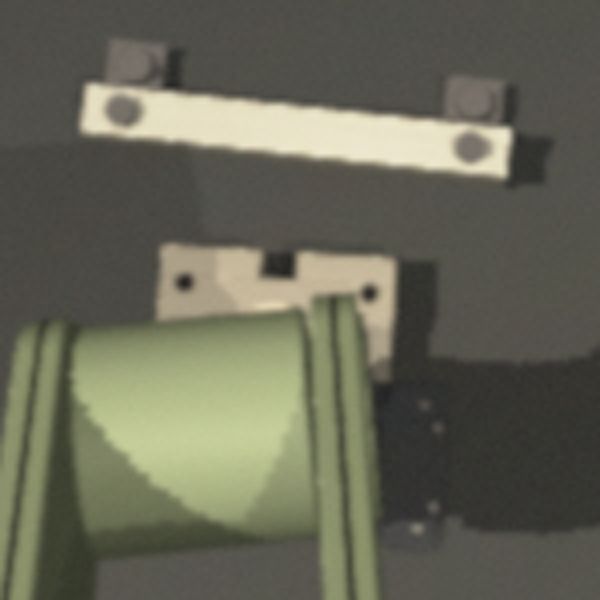

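The block face runs from (161,243) to (397,260), and the fence's front top edge from (80,132) to (507,178). They are nearly parallel with a clear gap.

Run:
```python
from plan import *
T=viewer.grab_frame("top")
bp,l=pose(T,(161,243),(397,260)); print(l,bp)
for z,L,Q in((50,(80,132),(507,178)),(50,(87,84),(513,127))):
    a,b=[ray(T,(150+u[0]/4-.5,150+u[1]/4-.5),z)[:2] for u in(L,Q)]; d=a-b
    print("fence edge",a,b,(a+b)/2,np.hypot(*d),np.degrees(np.arctan2(-d[0],d[1])))
f=topfit(T,F,(25,220,35),130); print(f)
for q in("block_face","fence_face","fence"):
  for r in spotter.landmark_of(T,q)[:1]: print(q,r["score"],ray(T,r["position"],15).round(1))
st=env.state(); print("tool in block",R(-bp[2])@(st["ee_pos"][:2]-bp[:2]))
print(rel(bp,F),rel(bp,f[0]))
```

```text
120.91608514461544 [ 5.57294201e+02  7.31828898e+01 -4.34052262e-02]
fence edge [660.73390805 175.63499052] [643.35821597 -44.49162584] [652.04606201  65.57168234] 220.8113264870293 -4.513283573802701
fence edge [686.03959629 173.48401591] [670.18240048 -47.06095097] [678.11099839  63.21153247] 221.11429867353792 -4.112492914559912
(array([ 6.64922182e+02,  6.48403688e+01, -7.90392671e-02]), np.float64(63.75), np.float32(1328.0))
block_face 0.77 [607.4  77.7  15. ]
fence_face 0.95 [657.3  66.5  15. ]
fence 0.65 [663.5  64.8  15. ]
tool in block [-60.71211905  -1.28970914]
(array([-50.54415848,   1.25888462]), np.float64(2.0394303096300606)) (array([-50.47923711,   1.42168614]), np.float64(2.041680148483395))
```

Call:
apply_moves(delta_pos=[[0.025,0.001,0],[0.05,0.002,0],[0.075,0.003,0],[0.1,0.004,0],[0.125,0.005,0],[0.15,0.005,0],[0.175,0.005,0],[0.2,0.005,0],[0.225,0.005,0],[0.25,0.005,0]], rot=[[0,0,-0.005],[0,0,-0.01],[0,0,-0.015],[0,0,-0.02],[0,0,-0.025],[0,0,-0.03],[0,0,-0.0314],[0,0,-0.0314],[0,0,-0.0314],[0,0,-0.0314]], hand=[0.8,0.8,0.8,0.8,0.8,0.8,0.8,0.8,0.8,0.8])

```text
time_s: 8.82
ee_pos: [525.0, 74.9, 24.8]
ee_rot: [179.9, 0.9, -4.5]
force: [-13.1, -0.1, 7.2]
gripper_width: 72.8
gripper_force: 6.5
```

```bash
python3 v.py c5
```

```text
8.8667 [526.4  74.9  24.9] [179.9   0.7  -4.5] [-9.1 -0.1  1.7]
```

View pics/c5_c.png

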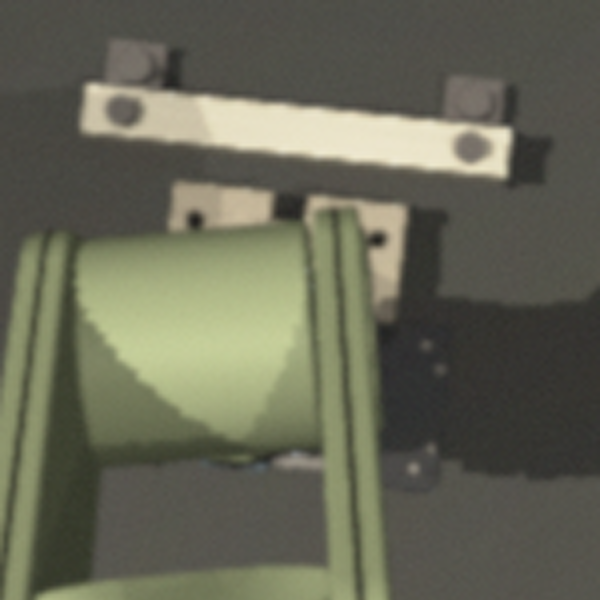

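The face corners are at (172,182) and (407,203), parallel to the fence within about 1°, with roughly 20 mm left. I'll go slower from here.

Call:
apply_moves(delta_pos=[[0.013,-0.001,0],[0.026,-0.002,0],[0.039,-0.003,0],[0.052,-0.004,0],[0.065,-0.005,0],[0.078,-0.006,0],[0.091,-0.007,0],[0.104,-0.008,0],[0.117,-0.009,0],[0.13,-0.01,0]], rot=[[0,0,0],[0,0,0],[0,0,0],[0,0,0],[0,0,0],[0,0,0],[0,0,0],[0,0,0],[0,0,0],[0,0,0]], hand=[0.8,0.8,0.8,0.8,0.8,0.8,0.8,0.8,0.8,0.8])

```text
time_s: 9.7
ee_pos: [540.7, 73.9, 24.9]
ee_rot: [179.9, 0.8, -4.5]
force: [-13.8, 1.5, 8.1]
gripper_width: 72.9
gripper_force: 6.5
```

```bash
python3 v.py c6
```

```text
9.75 [541.3  73.9  24.9] [179.9   0.8  -4.5] [-11.2   1.1   5.3]
```

View pics/c6_c.png

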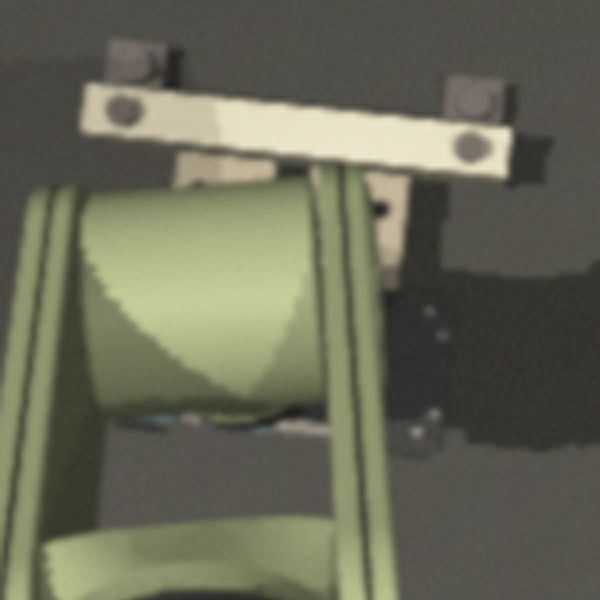

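The corners (177,152) and (409,175) sit parallel to the fence edge with a gap of about 4–5 mm, and the block is centred (mid column 293 against 293.5). Creeping in now.

Call:
apply_moves(delta_pos=[[0.006,0,0],[0.012,-0.001,0],[0.018,-0.001,0],[0.024,-0.002,0],[0.03,-0.002,0],[0.036,-0.003,0],[0.042,-0.003,0],[0.048,-0.004,0],[0.054,-0.004,0],[0.06,-0.005,0]], rot=[[0,0,0],[0,0,0],[0,0,0],[0,0,0],[0,0,0],[0,0,0],[0,0,0],[0,0,0],[0,0,0],[0,0,0]], hand=[0.8,0.8,0.8,0.8,0.8,0.8,0.8,0.8,0.8,0.8])

```text
time_s: 10.58
ee_pos: [545.0, 73.6, 24.9]
ee_rot: [179.9, 1.2, -4.5]
force: [-20.2, 3.5, 14.4]
gripper_width: 72.6
gripper_force: 10.4
```

```bash
python3 v.py c7; python3 -c "
from h import *
print(env.state()['torque'])"
```

```text
10.6333 [544.9  73.6  24.9] [179.9   1.2  -4.5] [-18.4   1.7  13.5]
[0.47021632 3.09323437 0.04277856]
```

View pics/c7_c.png

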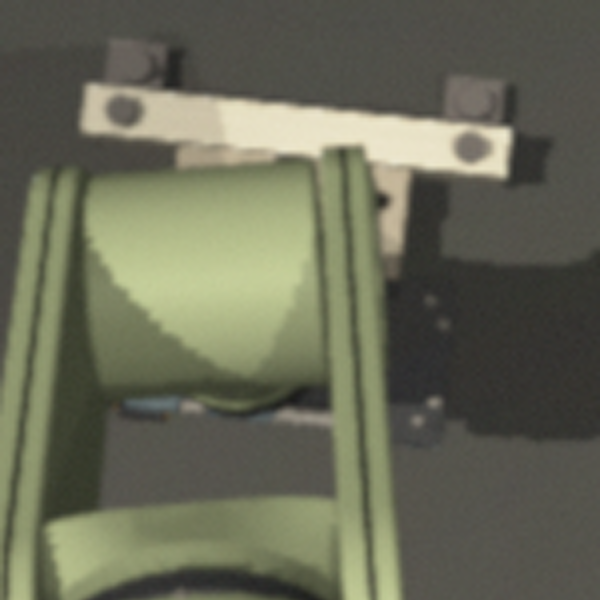

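The gap is closed on the right, near (409,167), and at most a sliver remains on the left. I'll seat it gently with a slight extra turn.

Call:
apply_moves(delta_pos=[[0.005,0,0],[0.01,-0.001,0],[0.015,-0.001,0],[0.02,-0.002,0],[0.025,-0.002,0],[0.03,-0.002,0],[0.03,-0.002,0],[0.03,-0.002,0]], rot=[[0,0,-0.001],[0,0,-0.002],[0,0,-0.004],[0,0,-0.006],[0,0,-0.008],[0,0,-0.01],[0,0,-0.01],[0,0,-0.01]], hand=[0.8,0.8,0.8,0.8,0.8,0.8,0.8,0.8])

```text
time_s: 11.3
ee_pos: [544.6, 73.8, 25.0]
ee_rot: [179.8, 1.6, -5.1]
force: [-28.2, 3.5, 20.1]
gripper_width: 72.8
gripper_force: 14.1
```

```bash
python3 -c "
from h import *
s=env.state();print(s['ee_pos'],s['ee_rot'],s['force'],s['torque'])"
```

```text
[544.61780901  73.81381738  24.98241245] [179.82893836   1.64289256  -5.13442754] [-28.20587639   3.50725986  20.12032163] [1.59288792 4.46891492 1.19435524]
```

Call:
apply_moves(delta_pos=[[-0.06,0.004,0],[-0.12,0.009,0],[-0.2,0.016,0],[-0.3,0.024,0],[-0.5,0.04,0],[-0.7,0.05,0.2],[-0.9,0,0.5],[-1,-0.3,0.8],[-1,-0.6,1],[-1,-1,1]], rot=[[0,0,0],[0,0,0],[0,0,0],[0,0,0],[0,0,0],[0,0,0],[0,0,0],[0,0,0],[0,0,0],[0,0,0]], hand=[0.8,0.8,0.8,0.8,0.8,0.8,0.8,0.8,0.8,0.8])

```text
time_s: 12.13
ee_pos: [440.5, -29.9, 147.9]
ee_rot: [-180.0, -0.5, -5.1]
force: [1.6, -0.8, -0.4]
gripper_width: 73.2
gripper_force: 0.0
```

Call:
apply_moves(delta_pos=[[0,-0.3,0.1],[0,-0.6,0.2],[0,-0.9,0.3],[0,-1,0.3],[0,-1,0.3]], rot=[[0,0,0],[0,0,0],[0,0,0],[0,0,0],[0,0,0]], hand=[0.8,0.8,0.8,0.8,0.8])

```text
time_s: 12.55
ee_pos: [439.2, -152.4, 180.2]
ee_rot: [179.9, -0.2, -5.6]
force: [-0.2, 0.3, 0.5]
gripper_width: 73.2
gripper_force: 0.0
```

```bash
python3 v.py c8
python3 - <<'E'
from plan import *
T=viewer.grab_frame("top");S=viewer.grab_frame("side");save(S,"side8")
for p in(T,S):
  for q in("block_face","fence_face","block","fence"):
    for r in spotter.landmark_of(p,q)[:1]: print(q,r["score"],ray(p,r["position"],15).round(1))
a=cv2.resize(T["pixels"][165:260,155:295],(700,475),interpolation=cv2.INTER_CUBIC)
cv2.imwrite("pics/f.png",a[:,:,::-1])
E
```

```text
12.6 [ 438.5 -150.5  179.5] [-180.    -0.    -5.5] [-0.2 -0.2 -0. ]
block_face 0.79 [653.4  68.3  15. ]
fence_face 0.62 [654.2  61.7  15. ]
block 0.81 [611.8  71.1  15. ]
block_face 0.81 [650.2  56.3  15. ]
fence_face 0.88 [653.   62.3  15. ]
block 0.62 [606.6  69.8  15. ]
fence 0.93 [670.4  63.9  15. ]
```

View pics/f.png

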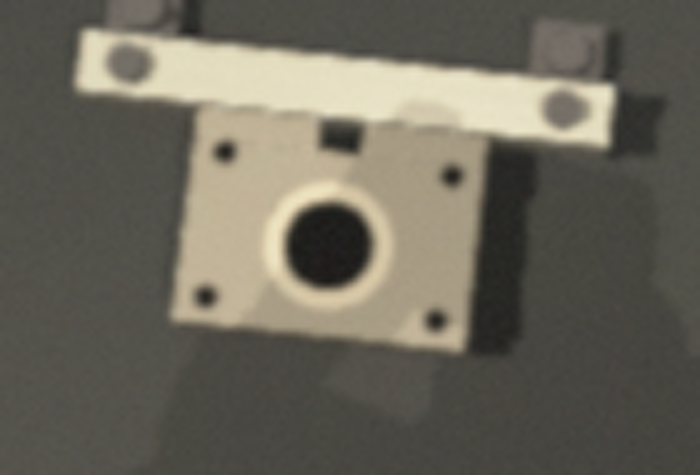

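The last picture shows the block face flush along the fence edge: edge slopes of 6.0° and 5.9°, mid columns 342 and 344, and no visible gap. The arm is clear, so I'm handing in.

```bash
python3 -c "
from workcell import env
print(env.job_done())"
```

```text
the job is handed in; nothing more can be done
None
```

I handed the job in: in the last picture the block's notched face sits flush and square on the fence, centred to within about 2 mm, and the arm is clear of everything. The bystanders were never approached. The judge's result was not shown.

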